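Clamp a tube rack on the bench mixer

ROBOT

A 6-joint arm with a two-finger parallel gripper is mounted at the origin on the work surface. World frame = base frame: x ahead of the robot, y to its left, z up, the work surface at z = 0. Lengths are in mm, angles in rad, forces in N, time in s.
With the tool pointing down it reaches from about 200 to 875 mm from the base axis. Payload 3.4 kg.
Tool frame: the origin (TCP) lies on the centre line of the jaws, within the pads' length; the fingertips stand 11 mm ahead of it and the grasp point (between the pads) lies 8 mm behind it (r.tcp_to_tips is the distance from the TCP to the fingertips, in mm); z points along the fingers, y is the direction in which the jaws open and shut (so a half turn about z gives the same grasp; the last joint's range is limited). The gripper opens to 94 mm and grips with 3 to 60 N. Pads are 16 mm wide; open, the fingers measure 119 mm over their backs; the gripper's body (75 mm by 177 mm) begins 78 mm behind the grasp point.
Start: joints at [-1.455, 0.276, 1.505, -0, 1.361, -0.121], TCP at [134.888, -558.99, 216.493] pointing down, gripper open.
Joint ranges: [-2.89, 2.89], [-0.75, 2.08], [0.22, 2.7], [-1.18, 4.32], [0.11, 2.71], [-2.7, 2.7]. Speed limits (rad/s): [2.57, 2.57, 3.14, 3.14, 3.14, 3.14].

INTERFACE

Orientations are given as a unit quaternion [x, y, z, w].
In Python, from cell import r gives the robot as it stands.
- The arm moves only by the tool step_arm, never from a script. Its argument "targets" is a list of rows, each a list of 7 numbers: the shift along the tool's x, y, z scaled (see below), then the turn, a rotation vector about the tool's x, y, z scaled (see below), then the gripper's target within -1 to 1 (fully open at 1, half-way at 0, shut at -1). In form: [[x, y, z, rx, ry, rz, grip], ...]. A call has 1 to 10 rows; each row is the pose to reach, as a shift and turn from the pose measured when the call began, along the tool's axes at that moment; what a row does not reach only later rows make up. The controller multiplies each number of a shift by 80 mm and each number of a turn by 45 degrees. A row lasts 1/12 s, in which the tool goes at most 41.7 mm and 7.16 degrees, less where a joint would pass 70% of its speed; a pose out of reach is approached as far as the arm can. A call with a number of a shift or a turn outside -1 to 1 is refused whole. A call with a gripper value outside its range is refused whole. The fingers move at their own pace and stop on an object; "force" is the grip in N (left out, the last holds). Time passes only in rows, so rows that repeat a pose let the fingers close. It gives the time, the measured TCP pose, the force and the opening at its end, in the units of the state.
- r.sense(): the state, without advancing time (a new reading comes with each control period).
- r.snapshot(name): name is "side" or "top" or "wrist"; returns (picture, depth): 420x560x3 uint8, blue, green, red; 420x560 float32, mm along the optical axis (not along the pixel's ray), 0 where there is no reading.
- r.camera_info(name): a dict with "fx", "fy", "cx", "cy" (pixels), "eye" and "rotation" of the camera in the world; the wrist camera has in their place "mount" (4x4, takes a point from camera to tool coordinates, whose origin is the TCP and whose axes are the flange's). Camera axes: x right, y up, looking along -z (the intrinsics and any distortion apply to the point x, -y, -z); pixel columns grow to the right and rows downward; lengths in mm; the calibration is good to about 2 mm. A picture is of the moment at which its call begins: read the wrist's pose just before it. camera_info takes no time and is no camera call.
- r.sign_off(): hands the job in, once; it reports no verdict.
The state is a dict: "t": time; "q": joint angles; "joint_velocities": joint speeds; "tau": joint torques, N m; "tool_pos": TCP position; "ee_rot": TCP orientation; "wrist_force": force on the tool from outside, world axes, zero at the start; "moment": the same for the moment, N m; "gripper_width": finger opening in mm.
Only numpy, scipy, OpenCV 4.12 (cv2) and the standard library are available. Lean on these libraries where they do the work, as an engineer would, in place of code of your own. Each camera call takes 0.05 s, during which the arm holds its last target.

TASK

Load the longer white tube rack (five tubes per row) onto the bench mixer: use the rack's end to push the mixer's spring jaw back and hold it open, set the rack upright and flat on the platform between the jaw and the low fixed stop, then let go so that the jaw clamps it against the stop. Leave the shorter rack where it stands.

Things in the scene. Friction and masses are not known exactly. Their poses are not given: they have to be found in the camera images.
- rack_mid (a point): Centre of the longer of two white tube racks: solid block 45 mm wide (x), 100 mm long (y), 50 mm high (z up), two rows of five blue caps 7 mm above its top. The point is 25 mm above its underside. About 0.16 kg. It stands on the bench, lengthwise within 35 degrees of world y. Either end may go first.
- bay (a point): Top of the fixed grey mixer's flat platform (65 mm above the bench), under the centre of a correctly clamped rack. z up; y runs along the bay from the low stop to the jaw; x across. Stop: steel bar 14 mm high, 8 thick, 70 wide, inner face at y = -50 mm. Jaw's inner face at rest: y = +30 mm, so the empty bay is 80 mm, shorter than the rack. Both x sides are open. Place and yaw vary.
- jaw (a joint): Travel of the spring jaw along the bay's +y, m: 0 at rest, 0.045 fully open, about 0.020 with the rack against the stop. An upright steel plate 70 mm wide, 6 thick, 49 high above the platform; stays upright, pushes towards the stop with 3 N at rest plus 0.8 N per 10 mm, returns by itself. Behind it a fixed spring housing 36 mm high, y = +90 to +152 mm of the bay.
- short_rack_mid (a point): Centre (25 mm above the underside) of the shorter rack, a bystander of the same make: 45 mm (x) by 60 mm (y) by 50 mm, three caps per row. Too short to be clamped. It stands beside the longer rack on the bench, on either side of it.
Things that resemble listed ones, but are neither listed nor needed, are in the scene too. What is shaped like the part that bears rack_mid but green is not meant.

How it is judged:
By the outcome, as a careful person would: the job done as asked, in the order asked, and still so for the second after the job is handed in, with the robot touching nothing.
It also fails if it takes over 38 s, if anything falls off the work surface, if the arm or the gripper's body presses on something with over 40 N, if the wrist force passes 120 N, or if a joint passes its speed limit or range.

## Working session

There is one attempt and no reset: what is moved stays moved. The work goes in short steps, Python scripts to look and compute and a tool call to move; the robot and the scene stay as the last step left them, time stands still between calls to the robot, and variables do not carry over. Pictures are saved under pics/ and viewed, and the job is handed in when it is done.

Besides the shell and the picture viewer there is one more tool, called after ">>>" as name(argument=value, ...) on one line, values as JSON. step_arm: Moves the arm, as the interface text tells. Its arguments: {"type":"object","properties":{"targets":{"type":"array","items":{"type":"array","items":{"type":"number"}}},"force":{"type":"number"}},"required":["targets"]}

```bash
ls; mkdir -p pics; python3 - <<'E'
from cell import r
import cv2,numpy as np
print(r.sense())
for n in("side","top","wrist"):
    print(n,r.camera_info(n))
    p,d=r.snapshot(n); cv2.imwrite(f"pics/{n}0.png",p); np.savez(f"pics/{n}0.npz",p=p,d=d)
    print(d.min(),d.max())
E
```

```text
pics
{'t': 0.0, 'q': array([-1.45500571e+00,  2.76549116e-01,  1.50610656e+00, -1.80153959e-05,
        1.36068258e+00, -1.20972323e-01]), 'joint_velocities': array([ 0.00054433,  0.00134635, -0.00088175, -0.00025546, -0.00148979,
        0.0014619 ]), 'tau': array([ 2.79818531e-03, -4.04582369e+01, -2.37223828e+01,  7.03719864e-02,
        3.41575441e-02, -1.46203556e-04]), 'tool_pos': array([ 134.81121169, -558.4179383 ,  215.64147215]), 'ee_rot': array([ 9.93000492e-01,  1.18106988e-01, -6.54661336e-06, -8.72824590e-04]), 'wrist_force': array([ 0.83933182,  0.52586438, -0.2691832 ]), 'moment': array([-0.03179806, -0.0085783 ,  0.05009346]), 'gripper_width': 94.17427636298797}
side {'fx': 391.99635040724445, 'fy': 391.99635040724445, 'cx': 281.7667609144048, 'cy': 212.22249884078707, 'eye': array([ 218.17281078, -572.67142602,  530.79137614]), 'rotation': array([ 0.42521919, -0.11163203, -0.20927645,  0.87345881])}
0.0 3198.9604
top {'fx': 389.5134253944936, 'fy': 389.5134253944936, 'cx': 277.1029021349635, 'cy': 211.102071405002, 'eye': array([348.33799518, -25.16222833, 816.57637555]), 'rotation': array([-0.06636287,  0.07470687,  0.76111291, -0.64087595])}
0.0 1817.5159
wrist {'fx': 348.1344955344727, 'fy': 348.1344955344727, 'cx': 277.37473358667637, 'cy': 210.9720324404355, 'mount': array([[-2.46379473e-04,  9.68657674e-01,  2.48399375e-01,
         7.24550640e+01],
       [ 9.99999918e-01,  3.18650428e-04, -2.50740286e-04,
         3.37903649e-01],
       [-3.22034070e-04,  2.48399293e-01, -9.68657673e-01,
        -1.68636150e+02],
       [ 0.00000000e+00,  0.00000000e+00,  0.00000000e+00,
         1.00000000e+00]])}
0.0 468.6827
```

View pics/top0.png

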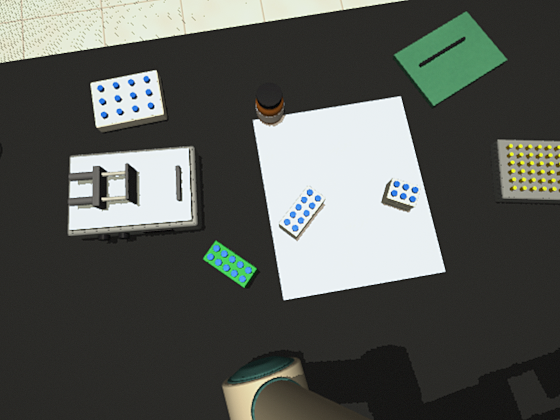

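View pics/side0.png

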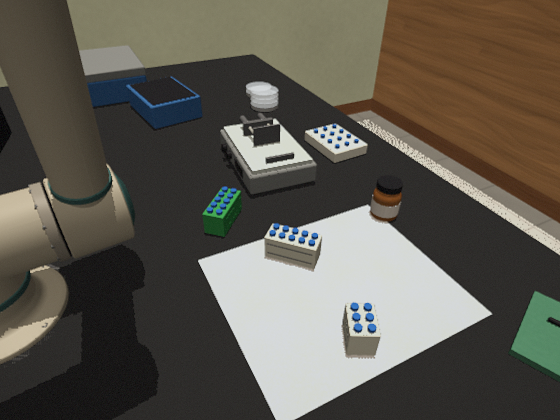

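View pics/wrist0.png

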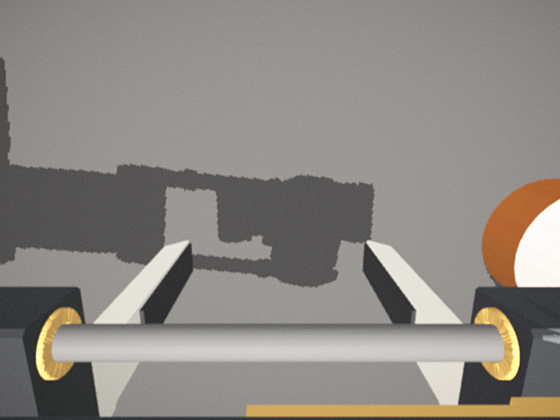

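Top view: candidates are the long white rack with 10 caps at (302,211), the short white rack with 6 caps at (402,192), the green lookalike at (230,263) and the white 12-cap block at (128,98). By the description I choose (302,211). The mixer's jaw is at (131,183), its stop at (179,183) and its housing at (87,187).

```bash
cat > h.py <<'E'
import numpy as np,cv2
from scipy.spatial.transform import Rotation as R
from cell import r
def campose(n,st=None):
    c=r.camera_info(n)
    if n=="wrist":
        M=np.array(c["mount"]); T=R.from_quat(st["ee_rot"]).as_matrix()
        return c,T@M[:3,3]+st["tool_pos"],T@M[:3,:3]
    return c,np.array(c["eye"]),R.from_quat(c["rotation"]).as_matrix()
def rays(n,uv,st=None):
    c,e,M=campose(n,st); uv=np.atleast_2d(np.float64(uv))
    d=np.c_[(uv[:,0]-c["cx"])/c["fx"],-(uv[:,1]-c["cy"])/c["fy"],-np.ones(len(uv))]
    return e,d@M.T
def onplane(n,uv,z,st=None):
    e,d=rays(n,uv,st); return e+d*((z-e[2])/d[:,2])[:,None]
def cloud(n,d,st=None):
    h,w=d.shape; v,u=np.mgrid[:h,:w]
    e,ry=rays(n,np.c_[u.ravel(),v.ravel()],st)
    P=e+ry*d.reshape(-1,1); P[d.ravel()==0]=np.nan
    return P.reshape(h,w,3)
def tri(e1,d1,e2,d2):
    A=np.c_[d1,-d2]; s=np.linalg.lstsq(A,e2-e1,rcond=None)[0]
    a=e1+s[0]*d1;b=e2+s[1]*d2
    return (a+b)/2,np.linalg.norm(a-b)
def caps(p):
    h=cv2.cvtColor(p,cv2.COLOR_BGR2HSV)
    m=cv2.inRange(h,(100,120,60),(125,255,255))
    n,l,s,c=cv2.connectedComponentsWithStats(m)
    return [(c[i],s[i,4]) for i in range(1,n) if s[i,4]>8]
E
python3 - <<'E'
from h import *
for n in("top","side"):
    z=np.load(f"pics/{n}0.npz");p,d=z["p"],z["d"]
    P=cloud(n,d)
    for c,a in caps(p):
        u,v=np.round(c).astype(int)
        print(n,c.round(1),a,P[v,u].round(1),onplane(n,c,57)[0].round(1))
    pts=dict(top=[(131,183),(179,183),(85,187),(150,210),(150,160),(330,280)],side=[(266,133),(280,158),(255,120),(270,170),(340,340)])[n]
    for u,v in pts: print(n,u,v,P[v,u].round(1))
z=np.load("pics/top0.npz")["p"]
cv2.imwrite("pics/topcrop.png",cv2.resize(z[135:300,55:345],None,fx=2.7,fy=2.7,interpolation=cv2.INTER_CUBIC))
z=np.load("pics/side0.npz")["p"]
cv2.imwrite("pics/sidecrop.png",cv2.resize(z[90:280,190:340],None,fx=3,fy=3,interpolation=cv2.INTER_CUBIC))
E
```

```text
top [145.9  78.6] 25 [845.8 185.6  37.2] [834.2 180.3  57. ]
top [130.7  81.7] 26 [845.3 219.3  35.7] [832.7 213.2  57. ]
top [115.2  84.5] 26 [845.4 253.7  37.5] [831.8 246.5  57. ]
top [99.8 87.7] 25 [842.5 287.6  36. ] [830.  279.6  57. ]
top [148.1  91.5] 27 [814.3 184.6  36.9] [803.3 178.8  57. ]
top [132.6  94.8] 25 [812.9 217.6  36.8] [801.5 212.   57. ]
top [117.1  97.7] 27 [811.6 252.5  37.2] [800.5 245.1  57. ]
top [101.6 100.8] 25 [809.9 285.1  37.7] [799.1 278.1  57. ]
top [150.2 104.9] 25 [784.2 184.   34.8] [771.9 177.7  57. ]
top [134.6 108. ] 25 [780.4 215.6  39.1] [770.7 210.8  57. ]
top [119.1 111. ] 24 [780.5 250.9  37.2] [769.4 243.7  57. ]
top [103.4 114.3] 27 [779.  285.3  38. ] [767.7 276.9  57. ]
top [396.2 183.5] 28 [ 514.8 -292.8   57.3] [ 515.8 -293.6   57. ]
top [405.4 186.4] 30 [ 507.6 -309.5   57.6] [ 506.8 -310.3   57. ]
top [414.5 189.4] 30 [ 498.8 -326.6   55.7] [ 497.6 -326.8   57. ]
top [309.4 192. ] 25 [ 529.1 -117.5   54.3] [ 528.4 -118.    57. ]
top [393.6 192.7] 29 [ 497.  -284.    58.8] [ 498. -284.   57.]
top [402.7 195.6] 31 [ 488.4 -301.4   
[... 2725 characters left out ...]
 235.4] 31 [ 528.6 -120.9   56.1] [ 528.1 -123.1   57. ]
side [311.4 242.5] 31 [ 513.8 -134.8   56.1] [ 513.3 -137.1   57. ]
side [354.2 306.4] 50 [ 497.7 -288.6   57.3] [ 497.7 -289.2   57. ]
side [367.3 306.5] 49 [ 515.5 -297.7   55.1] [ 515.4 -298.3   57. ]
side [355.9 316.5] 48 [ 491.1 -303.4   54.4] [ 489.  -305.5   57. ]
side [369.4 316.7] 52 [ 506.6 -314.2   55.6] [ 506.6 -314.8   57. ]
side [357.6 327.4] 55 [ 481.1 -321.6   56.4] [ 479.9 -322.2   57. ]
side [371.5 327.6] 55 [ 497.2 -331.1   55.9] [ 497.5 -331.4   57. ]
side 266 133 [594.4 220.1  94.5]
side 280 158 [587.9 131.7  72. ]
side 255 120 [596.2 289.   99.7]
side 270 170 [554.9 117.1  56.5]
side 340 340 [ 472.1 -299.5    1.6]
```

View pics/topcrop.png

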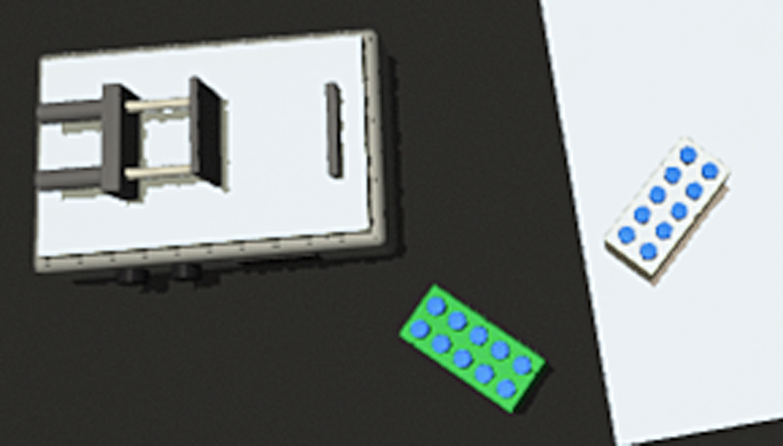

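View pics/sidecrop.png

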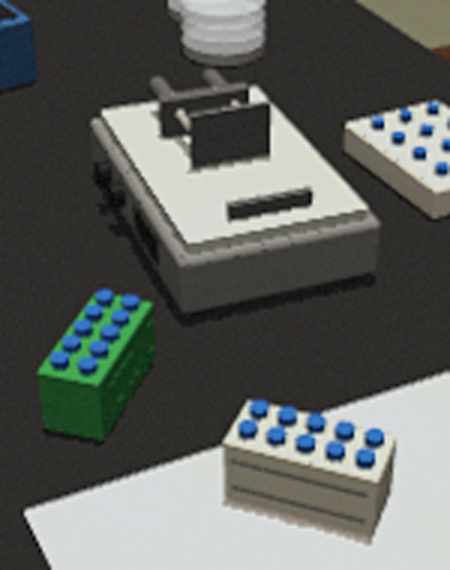

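The crops confirm it: at (302,211) there are ten caps in two rows of five on a white block. Next I measure the rack and mixer from both fixed views.

```bash
cat >> h.py <<'E'
def ptcap(n,p,u,v,w):  # stereo helper left simple
    pass
E
python3 - <<'E'
from h import *
T=np.load("pics/top0.npz");S=np.load("pics/side0.npz")
# triangulate rack caps (by corner ordering)
ct=np.array([[309.4,192.],[317.3,197.8],[286.7,221.5],[294.7,227.6]])
cs=np.array([[314.5,235.4],[311.4,242.5],[276.1,225.5],[272.3,232.5]])
e1,d1=rays("top",ct);e2,d2=rays("side",cs)
X=[]
for i in range(4):
    x,g=tri(e1,d1[i],e2,d2[i]);X.append(x);print("cap",x.round(1),g.round(1))
X=np.array(X);print("mean",X.mean(0).round(1)); a=(X[2]+X[3]-X[0]-X[1]);print("yaw of axis from +y",np.degrees(np.arctan2(-a[0],a[1])))
# mixer clouds
for n,Z in(("top",T),("side",S)):
    P=cloud(n,Z["d"]);Q=P.reshape(-1,3);p=Z["p"].reshape(-1,3).astype(int)
    m=(Q[:,0]>480)&(Q[:,0]<700)&(Q[:,1]>80)&(Q[:,1]<400)
    g=p.max(1)
    pl=m&(Q[:,2]>60)&(Q[:,2]<70)&(g>190)
    print(n,"platform",pl.sum(),np.median(Q[pl],0).round(1), cv2.minAreaRect(np.float32(Q[pl][:,:2])))
    st=m&(Q[:,1]<160)&(g<110)&(Q[:,2]>74)&(Q[:,2]<86)
    print("stop top",st.sum(),np.median(Q[st],0).round(1),cv2.minAreaRect(np.float32(Q[st][:,:2])))
    j=m&(Q[:,1]>190)&(Q[:,1]<245)&(g<130)&(Q[:,2]>85)
    print("jaw",j.sum(),np.median(Q[j],0).round(1),Q[j].min(0).round(1),Q[j].max(0).round(1),cv2.minAreaRect(np.float32(Q[j][:,:2])))
E
```

```text
cap [ 530.2 -118.8   52.6] 1.7
cap [ 515.7 -132.3   51.8] 1.4
cap [478.5 -63.   53.8] 2.1
cap [463.8 -76.6  52.4] 2.0
mean [497.1 -97.7  52.6]
yaw of axis from +y 42.8881311157833
top platform 6504 [589.  211.7  64.7] ((596.1798095703125, 234.8267822265625), (240.64004516601562, 150.1212615966797), 85.04057312011719)
stop top 108 [585.2 134.9  78.2] ((586.220703125, 135.50828552246094), (8.081686019897461, 69.79109954833984), 84.96751403808594)
jaw 297 [592.  220.7 105. ] [559.7 216.3  85.1] [628.  243.1 117.8] ((594.5457763671875, 231.50384521484375), (26.079608917236328, 68.63606262207031), 86.24994659423828)
side platform 1638 [568.2 192.8  63.6] ((597.5692749023438, 233.55169677734375), (240.91619873046875, 150.87710571289062), 84.7602767944336)
stop top 67 [584.1 132.6  77. ] ((587.478271484375, 132.2036590576172), (7.903171062469482, 67.80521392822266), 83.73579406738281)
jaw 297 [593.3 219.3 100.2] [560.  213.3  85. ] [628.9 225.2 114.1] ((594.4923095703125, 220.11354064941406), (8.416312217712402, 68.90969848632812), 85.31182098388672)
```

```bash
cat > go.py <<'E'
from h import *
import sys
def rem(x,y,z,phi):
    s=r.sense(); T=R.from_quat(s["ee_rot"])
    f=np.radians(phi); G=R.from_matrix(np.array([[np.cos(f),np.sin(f),0],[np.sin(f),-np.cos(f),0],[0,0,-1]]))
    d=T.inv().apply(np.array([x,y,z])-s["tool_pos"])/80
    w=np.degrees((T.inv()*G).as_rotvec())/45
    print("t",round(s["t"],2),"pos",s["tool_pos"].round(1),"F",s["wrist_force"].round(1),"w",round(s["gripper_width"],1),"q",s["q"].round(2))
    print("remaining units",d.round(3),w.round(3))
if __name__=="__main__": rem(*map(float,sys.argv[1:5]))
E
python3 go.py 496 -97 180 132.9
```

```text
t 0.15 pos [ 134.8 -558.5  215.8] F [ 0.1 -0.9 -0.1] w 94.1 q [-1.45  0.28  1.51 -0.    1.36 -0.12]
remaining units [ 5.742 -4.549  0.455] [-1.000e-03 -2.000e-03 -2.652e+00]
```

>>> step_arm(targets=[[0.95, -0.76, 0.05, 0, 0, -0.45, 1], [0.95, -0.76, 0.05, 0, 0, -0.45, 1], [0.95, -0.76, 0.05, 0, 0, -0.45, 1]])

```text
t: 0.4
tool_pos: [196.3, -476.9, 211.1]
ee_rot: [0.956, 0.294, 0.001, -0.003]
wrist_force: [-0.2, -0.5, 0.1]
gripper_width: 94.2
```

```bash
python3 go.py 496 -97 180 132.9
```

```text
t 0.4 pos [ 196.3 -476.9  211.1] F [-0.2 -0.5  0.1] w 94.2 q [-1.32  0.19  1.63  0.    1.32 -0.34]
remaining units [ 5.766 -1.819  0.424] [ 1.000e-03 -1.000e-02 -2.193e+00]
```

>>> step_arm(targets=[[1, -0.32, 0.05, 0, 0, -0.45, 1], [1, -0.32, 0.05, 0, 0, -0.45, 1], [1, -0.32, 0.05, 0, 0, -0.45, 1]])

```text
t: 0.65
tool_pos: [250.4, -404.7, 207.1]
ee_rot: [0.887, 0.462, 0.004, -0.005]
wrist_force: [0.4, -0.3, -1.3]
gripper_width: 93.8
```

>>> step_arm(targets=[[1, 0, 0.05, 0, 0, -0.45, 1], [1, 0, 0.05, 0, 0, -0.45, 1], [1, 0, 0.05, 0, 0, -0.45, 1]])

```text
t: 0.9
tool_pos: [298.3, -333.0, 203.4]
ee_rot: [0.789, 0.614, 0.007, -0.006]
wrist_force: [0.1, -0.6, 0.0]
gripper_width: 94.4
```

>>> step_arm(targets=[[1, 0.4, 0.05, 0, 0, -0.45, 1], [1, 0.4, 0.05, 0, 0, -0.45, 1], [1, 0.4, 0.05, 0, 0, -0.45, 1]])

```text
t: 1.15
tool_pos: [350.6, -258.4, 200.5]
ee_rot: [0.665, 0.746, 0.009, -0.005]
wrist_force: [0.2, -0.3, -1.0]
gripper_width: 93.9
```

>>> step_arm(targets=[[0.75, 0.75, 0.05, 0, 0, -0.45, 1], [0.75, 0.75, 0.05, 0, 0, -0.45, 1], [0.75, 0.75, 0.05, 0, 0, -0.45, 1]])

```text
t: 1.4
tool_pos: [405.8, -187.0, 198.0]
ee_rot: [0.519, 0.854, 0.012, -0.004]
wrist_force: [-0.5, -0.0, -0.8]
gripper_width: 93.5
```

```bash
python3 go.py 496 -97 180 132.9
```

```text
t 1.4 pos [ 405.8 -187.   198. ] F [-0.5 -0.  -0.8] w 93.5 q [-0.61  0.1   1.78  0.03  1.27 -1.09]
remaining units [0.474 1.515 0.26 ] [ 0.025 -0.022 -0.344]
```

>>> step_arm(targets=[[0.4, 0.95, 0.2, 0.02, -0.02, -0.34, 1], [0.4, 0.95, 0.2, 0.02, -0.02, -0.34, 1], [0.4, 0.95, 0.2, 0.02, -0.02, -0.34, 1]])

```text
t: 1.65
tool_pos: [461.0, -118.4, 182.9]
ee_rot: [0.397, 0.918, 0.004, 0.0]
wrist_force: [-0.7, 0.1, -0.1]
gripper_width: 94.2
```

```bash
python3 go.py 496 -97 180 132.9
```

```text
t 1.65 pos [ 461.  -118.4  182.9] F [-0.7  0.1 -0.1] w 94.2 q [-0.4   0.15  1.76  0.01  1.23 -1.16]
remaining units [-0.105  0.502  0.039] [ 0.009 -0.003  0.007]
```

>>> step_arm(targets=[[-0.1, 0.5, 0.04, 0.01, 0, 0.01, 1], [-0.1, 0.5, 0.04, 0.01, 0, 0.01, 1], [-0.1, 0.5, 0.04, 0.01, 0, 0.01, 1]])

```text
t: 1.9
tool_pos: [496.6, -95.8, 179.3]
ee_rot: [0.399, 0.917, -0.0, -0.002]
wrist_force: [-0.9, -0.6, -0.1]
gripper_width: 94.3
```

```bash
python3 go.py 496 -97 180 132.9; python3 - <<'E'
from h import *
s=r.sense();p,d=r.snapshot("wrist");cv2.imwrite("pics/w1.png",p);np.savez("pics/w1.npz",p=p,d=d,**{k:s[k] for k in("tool_pos","ee_rot")})
P=cloud("wrist",d,s)
X=[]
for c,a in caps(p):
    u,v=np.round(c).astype(int)
    x=onplane("wrist",c,57,s)[0]; X.append(x)
    print(c.round(1),a,P[v,u].round(1),x.round(1))
E
```

```text
t 1.9 pos [496.6 -95.8 179.3] F [-0.9 -0.6 -0.1] w 94.3 q [-0.33  0.2   1.71  0.    1.24 -1.08]
remaining units [-0.006 -0.016 -0.009] [-0.002 -0.004  0.   ]
[294.1   6.7] 224 [400.4  26.1  58.1] [400.1  26.6  57. ]
[319.2   5.7] 198 [413.4  39.9  56.3] [413.5  39.9  57. ]
[344.5   4.7] 170 [426.8  52.7  57.5] [426.9  53.3  57. ]
[369.7   4. ] 142 [440.6  66.3  57.9] [440.3  66.5  57. ]
[394.9   3.1] 112 [453.8  79.8  57.1] [453.8  79.7  57. ]
[265.8 166.4] 153 [465.3 -76.1  56.1] [465.4 -76.4  57. ]
[289.4 166.5] 154 [479.3 -62.9  57.4] [479.9 -63.   57. ]
[266.  188.5] 151 [478.4 -90.4  57. ] [478.1 -90.1  57. ]
[289.4 188.6] 151 [492.7 -77.1  57.1] [492.7 -76.6  57. ]
[266.1 210.1] 146 [ 490.9 -104.    56.7] [ 491. -104.   57.]
[289.  210.1] 143 [505.2 -90.3  58.1] [505.4 -90.5  57. ]
[266.2 231. ] 139 [ 503.8 -118.2   56. ] [ 503.8 -117.8   57. ]
[289. 231.] 142 [ 518.3 -104.1   57.4] [ 518.4 -104.2   57. ]
[266.4 251.4] 143 [ 515.7 -131.1   59. ] [ 516.7 -131.7   57. ]
[288.8 251.2] 141 [ 531.2 -117.8   56.9] [ 531.2 -118.    57. ]
[155.4 367.5] 116 [ 518.5 -294.    57.8] [ 518.7 -294.1   57. ]
[137.6 373. ] 109 [ 509.9 -310.    57.7] [ 509.8 -310.9   57. ]
```

View pics/w1.png

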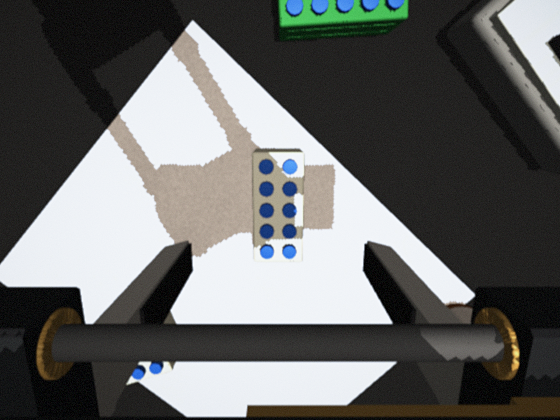

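Wrist view: the ten-cap rack is centred at (278,209), square to the jaws with nothing between the fingers. Cap tops are at z≈57, which matches the text. Centre ≈ (498,-97), yaw 43° from y. The text says at most 35°, but both fixed views and the wrist view agree on 43°. I descend.

```bash
python3 go.py 497.8 -97.3 24 132.9
```

```text
t 1.95 pos [495.4 -96.6 179.4] F [-0.5 -0.3  0.3] w 93.8 q [-0.33  0.2   1.71 -0.    1.24 -1.08]
remaining units [-0.034  0.022  1.943] [-0.003 -0.005 -0.001]
```

>>> step_arm(targets=[[0.01, 0.02, 0.5, 0, 0, 0, 1], [0.01, 0.02, 1, 0, 0, 0, 1], [0.01, 0.02, 1, 0, 0, 0, 1]])

```text
t: 2.2
tool_pos: [488.9, -94.2, 93.9]
ee_rot: [0.401, 0.916, -0.001, -0.009]
wrist_force: [-1.6, 0.3, 0.1]
gripper_width: 94.2
```

```bash
python3 go.py 497.8 -97.3 24 132.9
```

```text
t 2.2 pos [488.9 -94.2  93.9] F [-1.6  0.3  0.1] w 94.2 q [-0.33  0.28  1.84 -0.    1.05 -1.07]
remaining units [-0.118  0.064  0.871] [-0.013 -0.02  -0.003]
```

>>> step_arm(targets=[[-0.11, 0.06, 0.2, -0.01, -0.02, 0, 1], [-0.12, 0.06, 0.4, -0.01, -0.02, 0, 1], [-0.12, 0.06, 0.6, -0.01, -0.02, 0, 1], [-0.12, 0.06, 0.75, -0.01, -0.02, 0, 1], [-0.12, 0.06, 0.87, -0.01, -0.02, 0, 1], [-0.12, 0.06, 0.87, -0.01, -0.02, 0, 1]])

```text
t: 2.7
tool_pos: [496.5, -98.3, 23.8]
ee_rot: [0.401, 0.916, -0.001, -0.002]
wrist_force: [-0.7, 0.3, 0.1]
gripper_width: 94.3
```

```bash
python3 go.py 497.8 -97.3 24 132.9
```

```text
t 2.7 pos [496.5 -98.3  23.8] F [-0.7  0.3  0.1] w 94.3 q [-0.33  0.36  1.92 -0.    0.86 -1.07]
remaining units [-0.002  0.021 -0.003] [-0.004 -0.003 -0.005]
```

>>> step_arm(targets=[[0, 0.02, 0, 0, 0, 0, 0], [0, 0.02, 0, 0, 0, 0, -0.2], [0, 0.02, 0, 0, 0, 0, -0.4], [0, 0.02, 0, 0, 0, 0, -1], [0, 0.02, 0, 0, 0, 0, -1], [0, 0.02, 0, 0, 0, 0, -1]], force=25)

```text
t: 3.2
tool_pos: [497.9, -97.2, 24.2]
ee_rot: [0.401, 0.916, -0.001, -0.001]
wrist_force: [-0.6, -0.6, -0.9]
gripper_width: 57.4
```

>>> step_arm(targets=[[0, 0, 0, 0, 0, 0, -1], [0, 0, 0, 0, 0, 0, -1], [0, 0, 0, 0, 0, 0, -1]])

```text
t: 3.45
tool_pos: [498.0, -97.2, 24.3]
ee_rot: [0.401, 0.916, -0.001, -0.001]
wrist_force: [0.2, 0.2, 2.3]
gripper_width: 44.7
```

```bash
python3 go.py 497.8 -97.3 120 132.9; python3 - <<'E'
from h import *
p,d=r.snapshot("side");cv2.imwrite("pics/s1.png",p)
E
```

```text
t 3.45 pos [498.  -97.2  24.3] F [0.2 0.2 2.3] w 44.7 q [-0.33  0.37  1.92 -0.    0.86 -1.07]
remaining units [ 0.002 -0.006 -1.196] [-0.004 -0.002 -0.005]
```

View pics/s1.png

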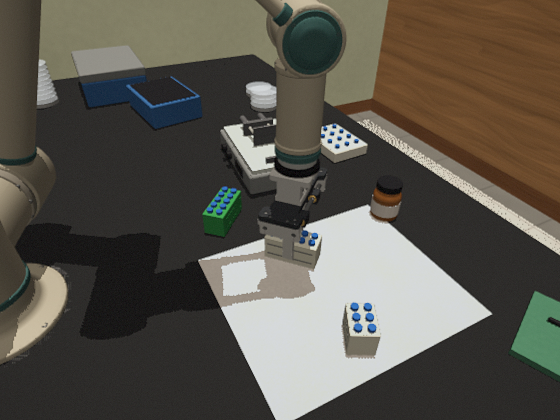

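Side view: the fingers straddle the middle of the long rack at (293,247), and the opening of 44.7 mm matches its 45 mm width. I lift.

>>> step_arm(targets=[[0, 0, -0.25, 0, 0, 0, -1], [0, 0, -0.5, 0, 0, 0, -1], [0, 0, -0.75, 0, 0, 0, -1], [0, 0, -1, 0, 0, 0, -1], [0, 0, -1, 0, 0, 0, -1]])

```text
t: 3.92
tool_pos: [500.6, -97.9, 107.4]
ee_rot: [0.401, 0.916, -0.001, 0.002]
wrist_force: [0.4, -0.2, -1.4]
gripper_width: 44.7
```

>>> step_arm(targets=[[0, 0, -0.4, 0, 0, 0, -1], [0, 0, -0.8, 0, 0, 0.1, -1], [0, 0, -0.9, 0, 0, 0.25, -1], [0, 0, -0.9, 0, 0, 0.4, -1]])

```text
t: 4.25
tool_pos: [501.8, -98.1, 181.1]
ee_rot: [0.542, 0.84, 0.0, 0.005]
wrist_force: [0.3, 0.1, -2.2]
gripper_width: 45.1
```

```bash
python3 go.py 589 150 185 85
```

```text
t 4.25 pos [501.8 -98.1 181.1] F [ 0.3  0.1 -2.2] w 45.1 q [-0.33  0.2   1.7  -0.    1.23 -0.75]
remaining units [ 2.376  2.272 -0.054] [0.009 0.008 0.652]
```

>>> step_arm(targets=[[0.5, 0.5, 0, 0, 0, 0.16, -1], [0.9, 0.9, 0, 0, 0, 0.32, -1], [0.9, 0.9, -0.1, 0, 0, 0.48, -1], [0.9, 0.9, -0.1, 0, 0, 0.64, -1]])

```text
t: 4.58
tool_pos: [539.3, 1.7, 188.2]
ee_rot: [0.723, 0.691, 0.003, 0.003]
wrist_force: [1.2, -0.2, -0.6]
gripper_width: 44.9
```

```bash
python3 go.py 582 70 200 85
```

```text
t 4.58 pos [539.3   1.7 188.2] F [ 1.2 -0.2 -0.6] w 44.9 q [-0.13  0.24  1.63  0.    1.26 -0.08]
remaining units [ 0.877  0.496 -0.143] [0.011 0.001 0.055]
```

>>> step_arm(targets=[[0.4, 0.25, -0.1, 0.01, 0, 0.05, -1], [0.8, 0.45, -0.14, 0.01, 0, 0.05, -1], [0.88, 0.5, -0.14, 0.01, 0, 0.05, -1], [0.88, 0.5, -0.14, 0.01, 0, 0.05, -1], [0.88, 0.5, -0.14, 0.01, 0, 0.05, -1]])

```text
t: 5.0
tool_pos: [581.2, 70.0, 198.0]
ee_rot: [0.736, 0.677, -0.001, -0.0]
wrist_force: [-0.1, 0.1, -1.2]
gripper_width: 44.7
```

```bash
python3 go.py 582 70 200 85; python3 - <<'E'
from h import *
s=r.sense();p,d=r.snapshot("wrist");cv2.imwrite("pics/w2.png",p);np.savez("pics/w2.npz",p=p,d=d,**{k:s[k] for k in("tool_pos","ee_rot")})
E
```

```text
t 5.0 pos [581.2  70.  198. ] F [-0.1  0.1 -1.2] w 44.7 q [ 0.    0.3   1.51 -0.    1.33  0.08]
remaining units [ 0.     0.01  -0.026] [-0.003  0.002  0.006]
```

View pics/w2.png

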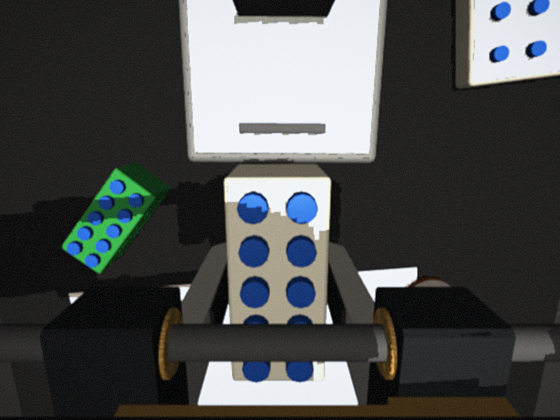

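Wrist view: the stop bar spans (240–325,128), the jaw's foot is at (284,19), and the held rack's caps run from (254,207) to (301,368), upright and straight. I measure these.

```bash
python3 - <<'E'
from h import *
z=np.load("pics/w2.npz");p,d=z["p"],z["d"];s=dict(tool_pos=z["tool_pos"],ee_rot=z["ee_rot"])
P=cloud("wrist",d,s)
g=p.max(2)
m=((g<170)*255).astype(np.uint8); m[:, :215]=0;m[:,350:]=0;m[:118]=0;m[140:]=0
v,u=np.where(m>0);print("stop px",u.min(),u.max(),v.min(),v.max())
print("stop rect@79",cv2.minAreaRect(np.float32(onplane("wrist",np.c_[u,v],79,s)[:,:2])))
ok=P[v,u];print("stop depth",np.nanmedian(ok,0).round(1),np.nanpercentile(ok[:,2],[5,50,95]).round(1))
uj=np.array([[u,v] for u,v in[(239,128),(326,128)]]);print(onplane("wrist",uj,79,s).round(1))
# jaw foot edges: dark at top
for c in range(240,330,10):
    col=g[:60,c];k=np.where(col<120)[0];print(c,k.max() if len(k) else None,end="; ")
print()
print("jaw foot pts",onplane("wrist",[(236,18),(333,18)],65,s).round(1), P[10,260:320:20].round(1))
pl=(g>200);pl[:25]=0;pl[120:]=0;pl[:,:200]=0;pl[:,370:]=0
print("platform z",np.nanmedian(P[pl],0).round(1))
# platform side edges
q=(g>190).astype(np.uint8);
n,l,st,c=cv2.connectedComponentsWithStats(q[:158]); k=l[60,280]
for row in(40,80,140):
    xs=np.where(l[row]==k)[0];print("plat edges",row,onplane("wrist",[(xs.min(),row),(xs.max(),row)],65,s).round(1))
# caps in tool frame
T=R.from_quat(s["ee_rot"])
for cc,a in caps(p):
    if 230<cc[0]<330 and 190<cc[1]<330:
        u,v=np.round(cc).astype(int);print(cc.round(1),a,T.inv().apply(P[v,u]-s["tool_pos"]).round(1),T.inv().apply(onplane("wrist",cc,s["tool_pos"][2]+32.7,s)[0]-s["tool_pos"]).round(1))
print(p.shape)
# rack front top edge
for u in(245,278,310):
    k=[(v,T.inv().apply(P[v,u]-s["tool_pos"]).round(1)) for v in range(162,186,3)]; print(u,k)
E
```

```text
stop px 239 324 123 134
stop rect@79 ((590.3721923828125, 135.7586669921875), (8.220763206481934, 68.45507049560547), 84.4472427368164)
stop depth [589.4 136.   79.2] [65.7 79.2 80.5]
[[556.3 138.9  79. ]
 [626.  133.1  79. ]]
240 16; 250 16; 260 16; 270 16; 280 16; 290 16; 300 16; 310 16; 320 17; 
jaw foot pts [[561.6 222.2  65. ]
 [637.2 215.9  65. ]] [[581.3 221.8  80.8]
 [596.  220.6  80.7]
 [610.5 218.8  82.8]]
platform z [596.4 179.5  65.3]
plat edges 40 [[522.7 209.6  65. ]
 [670.5 197.3  65. ]]
plat edges 80 [[519.9 179.8  65. ]
 [667.8 167.5  65. ]]
plat edges 140 [[514.7 132.1  65. ]
 [663.7 119.8  65. ]]
[252.5 207.7] 730 [ 38.5  -9.  -34.5] [ 38.2  -9.3 -32.7]
[301.4 207.8] 734 [ 38.3  10.1 -33.6] [ 38.2  10.3 -32.8]
[253.1 251.8] 666 [ 19.2  -9.5 -32.7] [ 19.3  -9.4 -32.7]
[300.8 251.5] 684 [ 19.3  10.5 -32.8] [ 19.5  10.4 -32.8]
[254.  293.1] 627 [  0.6  -9.4 -32.8] [  0.5  -9.4 -32.7]
[300.  292.8] 643 [  0.8  10.3 -33.3] [  0.6  10.4 -32.7]
[253.3 320.3] 79 [-12.3 -10.  -33. ] [-12.7  -9.9 -32.7]
[297.6 320.6] 81 [-12.8   9.7 -33. ] [-12.8   9.5 -32.7]
(420, 560, 3)
2
[... 186 characters left out ...]
), (177, array([ 49.3, -12.9, -24.1])), (180, array([ 48.1, -12.9, -24.8])), (183, array([ 47.2, -12.7, -26.8]))]
278 [(162, array([ 30.7,   1.3, 197.9])), (165, array([49.9,  1. , 12.9])), (168, array([49.8,  1. ,  1.4])), (171, array([49.8,  0.9, -9.2])), (174, array([ 49.8,   0.9, -19.2])), (177, array([ 49.4,   0.9, -24.9])), (180, array([ 48.2,   0.9, -25.3])), (183, array([ 47.2,   0.9, -26.5]))]
310 [(162, array([ 36.2,  30.3, 148.8])), (165, array([49.8, 17.7, 13. ])), (168, array([49.8, 16.6,  1.3])), (171, array([ 49.9,  15.6, -10. ])), (174, array([ 50. ,  14.6, -20.2])), (177, array([ 49.6,  14.1, -26.2])), (180, array([ 48.4,  14.1, -26.1])), (183, array([ 47.2,  14.1, -26.9]))]
```

```bash
python3 go.py 592.4 159.4 125 85
```

```text
t 5.05 pos [581.   69.5 198.3] F [-0.  -0.1 -0.6] w 44.7 q [ 0.    0.3   1.51 -0.    1.33  0.09]
remaining units [1.134 0.051 0.914] [-0.003  0.002  0.005]
```

>>> step_arm(targets=[[0.3, 0.01, 0.2, 0, 0, 0, -1], [0.6, 0.03, 0.4, 0, 0, 0, -1], [0.85, 0.04, 0.6, 0, 0, 0, -1], [1, 0.05, 0.8, 0, 0, 0, -1], [1, 0.05, 0.9, 0, 0, 0, -1], [1, 0.05, 0.9, 0, 0, 0, -1]])

```text
t: 5.55
tool_pos: [589.1, 147.2, 123.7]
ee_rot: [0.736, 0.677, -0.004, -0.001]
wrist_force: [0.3, -0.7, -1.9]
gripper_width: 44.6
```

```bash
python3 go.py 592.4 159.4 109 85
```

```text
t 5.55 pos [589.1 147.2 123.7] F [ 0.3 -0.7 -1.9] w 44.6 q [ 0.13  0.39  1.57 -0.    1.19  0.22]
remaining units [0.156 0.03  0.182] [-0.01   0.005  0.005]
```

>>> step_arm(targets=[[0.08, 0.03, 0.09, -0.01, 0, 0.005, -1], [0.15, 0.03, 0.18, -0.01, 0, 0.005, -1], [0.15, 0.03, 0.18, -0.01, 0, 0.005, -1]])

```text
t: 5.8
tool_pos: [591.6, 158.8, 108.1]
ee_rot: [0.738, 0.675, -0.002, 0.001]
wrist_force: [-0.1, 0.0, -1.0]
gripper_width: 44.9
```

```bash
python3 go.py 595.3 193.3 109 85;python3 - <<'E'
from h import *
for n in("wrist","side"):
    p,d=r.snapshot(n)
    if n=="side": p=cv2.resize(p[90:230,180:360],None,fx=4,fy=4,interpolation=cv2.INTER_CUBIC)
    cv2.imwrite(f"pics/{n}3.png",p)
E
```

```text
t 5.8 pos [591.6 158.8 108.1] F [-0.1  0.  -1. ] w 44.9 q [ 0.15  0.41  1.58 -0.    1.15  0.24]
remaining units [ 0.434  0.007 -0.012] [-0.002  0.005 -0.001]
```

View pics/wrist3.png

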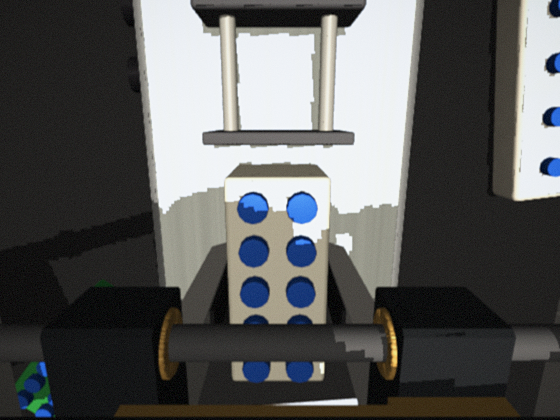

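View pics/side3.png

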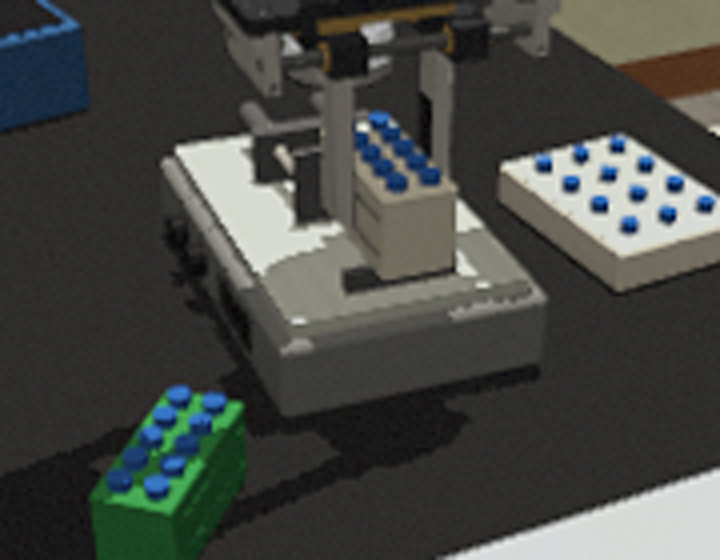

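Wrist view: the jaw spans columns 203–354 (centre 278), the rack front 226–330 (centre 278), and they are parallel. In the side view the rack hovers over the stop. I push the jaw back.

>>> step_arm(targets=[[0.07, 0, 0, 0, 0, 0, -1], [0.14, 0, 0, 0, 0, 0, -1], [0.21, 0, 0, 0, 0, 0, -1], [0.28, 0, 0, 0, 0, 0, -1], [0.34, 0.005, 0, 0, 0, 0, -1], [0.4, 0.005, 0, 0, 0, 0, -1], [0.44, 0.005, 0, 0, 0, 0, -1], [0.44, 0.005, 0, 0, 0, 0, -1], [0.44, 0.005, 0, 0, 0, 0, -1]], force=35)

```text
t: 6.65
tool_pos: [596.1, 193.3, 109.4]
ee_rot: [0.737, 0.676, -0.002, 0.002]
wrist_force: [-0.7, -5.1, 1.5]
gripper_width: 44.3
```

```bash
python3 go.py 595.4 193.3 89.5 85;python3 - <<'E'
from h import *
s=r.sense()
for n in("wrist","side"):
    p,d=r.snapshot(n)
    if n=="wrist":
        P=cloud("wrist",d,s);T=R.from_quat(s["ee_rot"])
        for cc,a in caps(p):
            if 230<cc[0]<330 and 190<cc[1]<300:
                u,v=np.round(cc).astype(int);print(cc.round(1),T.inv().apply(P[v,u]-s["tool_pos"]).round(1))
    if n=="side": p=cv2.resize(p[90:230,180:360],None,fx=4,fy=4,interpolation=cv2.INTER_CUBIC)
    cv2.imwrite(f"pics/{n}4.png",p)
E
```

```text
t 6.65 pos [596.1 193.3 109.4] F [-0.7 -5.1  1.5] w 44.3 q [ 0.21  0.43  1.55 -0.01  1.17  0.3 ]
remaining units [ 0.    -0.009  0.249] [0.001 0.007 0.   ]
[252.5 207.8] [ 38.2  -9.1 -33.2]
[301.6 207.8] [ 38.3  10.5 -33.5]
[253.1 251.9] [ 19.3  -9.5 -32.9]
[300.9 251.5] [ 19.1  10.5 -32.4]
[253.9 293.2] [  0.7  -9.4 -33. ]
[300.  292.8] [  0.6  10.3 -32.9]
```

View pics/wrist4.png

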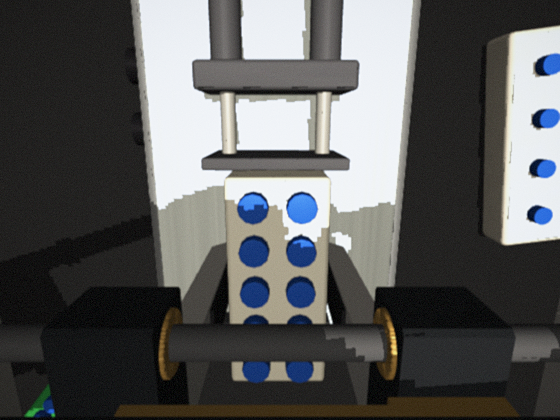

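View pics/side4.png

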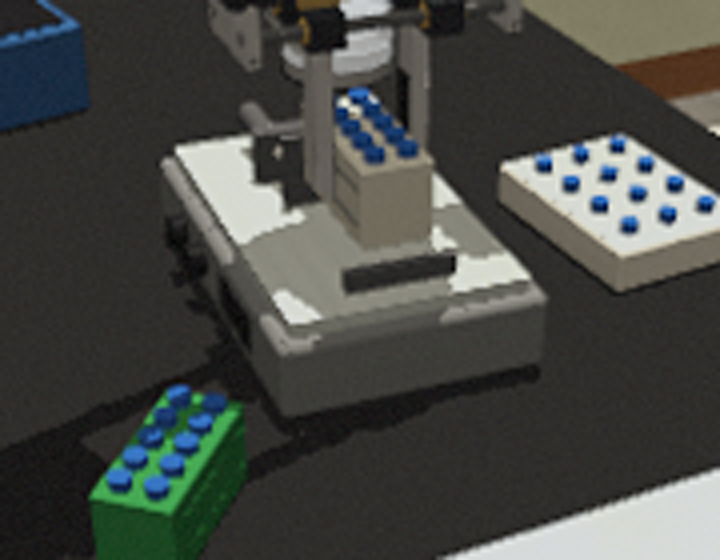

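The jaw is pushed back (−5.1 N along y, as the spring should give) and the rack hasn't slipped in the grip. I lower.

>>> step_arm(targets=[[0, -0.01, 0.06, 0, 0, 0, -1], [0, -0.012, 0.12, 0, 0, 0, -1], [0, -0.012, 0.17, 0, 0, 0, -1], [0, -0.012, 0.21, 0, 0, 0, -1], [0, -0.012, 0.23, 0, 0.004, 0, -1], [0, -0.012, 0.24, 0, 0.004, 0, -1], [0, -0.012, 0.24, 0, 0.004, 0, -1]])

```text
t: 7.33
tool_pos: [594.7, 193.0, 89.6]
ee_rot: [0.737, 0.675, -0.001, 0.001]
wrist_force: [1.0, -3.8, -1.7]
gripper_width: 45.0
```

```bash
python3 go.py 595.1 189.8 89 85; python3 -c "
from h import *
print(r.sense()['moment'])"
```

```text
t 7.33 pos [594.7 193.   89.6] F [ 1.  -3.8 -1.7] w 45.0 q [ 0.2   0.44  1.58 -0.    1.12  0.29]
remaining units [-0.04   0.008  0.007] [-0.     0.003 -0.   ]
[-0.84665541 -0.13004861 -0.13558943]
```

>>> step_arm(targets=[[0, 0, 0.01, 0, 0.002, 0, -1], [0, 0, 0.015, 0, 0.002, 0, -1], [0, 0, 0.015, 0, 0.002, 0, -1]])

```text
t: 7.58
tool_pos: [594.7, 193.0, 89.4]
ee_rot: [0.737, 0.675, -0.0, 0.0]
wrist_force: [-0.5, -5.1, 4.7]
gripper_width: 45.0
```

```bash
python3 go.py 595.1 189.8 89 85
```

```text
t 7.58 pos [594.7 193.   89.4] F [-0.5 -5.1  4.7] w 45.0 q [ 0.2   0.44  1.58 -0.    1.12  0.29]
remaining units [-0.04   0.008  0.004] [ 0.     0.001 -0.   ]
```

It is on the platform: the vertical force went from −1.7 to +4.7 N. I ease it toward the stop, then look.

>>> step_arm(targets=[[-0.015, 0, 0, 0, 0, 0, -1], [-0.03, 0, 0, 0, 0, 0, -1], [-0.03, 0, 0, 0, 0, 0, -1]])

```text
t: 7.83
tool_pos: [594.5, 190.9, 89.4]
ee_rot: [0.738, 0.675, 0.0, -0.0]
wrist_force: [-1.4, -3.7, -0.8]
gripper_width: 44.8
```

```bash
python3 go.py 595.1 189.8 89 85;python3 - <<'E'
from h import *
for n in("wrist","side"):
    p,d=r.snapshot(n)
    if n=="side": p=cv2.resize(p[90:230,180:360],None,fx=4,fy=4,interpolation=cv2.INTER_CUBIC)
    cv2.imwrite(f"pics/{n}5.png",p)
E
```

```text
t 7.83 pos [594.5 190.9  89.4] F [-1.4 -3.7 -0.8] w 44.8 q [0.2  0.44 1.58 0.   1.12 0.29]
remaining units [-0.013  0.008  0.005] [ 0.    -0.    -0.001]
```

View pics/side5.png

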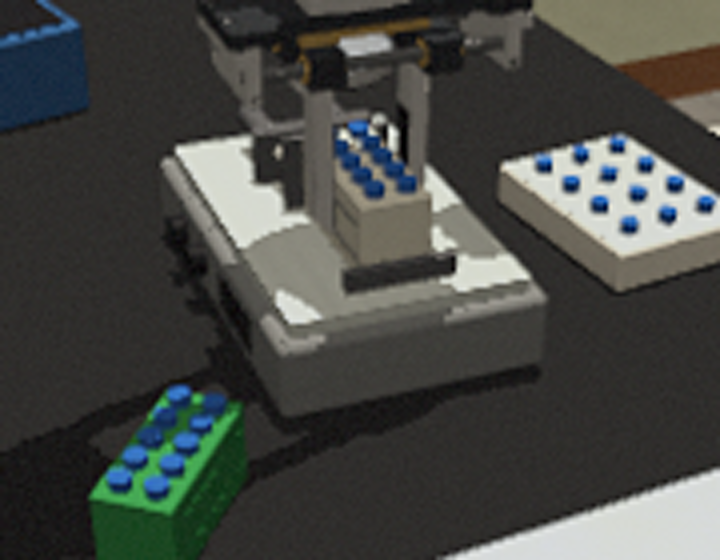

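View pics/wrist5.png

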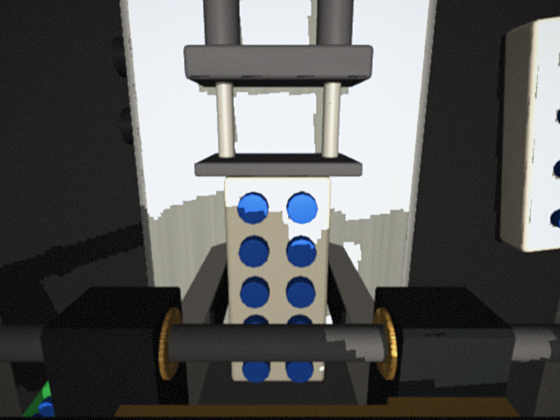

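Side view: the rack stands just behind the stop, around (380,250). Wrist view: the jaw (195–361) and the rack (226–330) share centre column 278. I release.

>>> step_arm(targets=[[0, 0, 0, 0, 0, 0, 0.1], [0, 0, 0, 0, 0, 0, 0.3], [0, 0, 0, 0, 0, 0, 0.5], [0, 0, 0, 0, 0, 0, 0.7], [0, 0, 0, 0, 0, 0, 0.7], [0, 0, 0, 0, 0, 0, 0.7]])

```text
t: 8.43
tool_pos: [594.5, 191.2, 89.3]
ee_rot: [0.737, 0.675, 0.0, -0.0]
wrist_force: [0.7, 0.3, -0.1]
gripper_width: 79.3
```

```bash
python3 go.py 595.1 189.8 200 85;python3 - <<'E'
from h import *
p,d=r.snapshot("side")
p=cv2.resize(p[90:230,180:360],None,fx=4,fy=4,interpolation=cv2.INTER_CUBIC)
cv2.imwrite(f"pics/side6.png",p)
E
```

```text
t 8.43 pos [594.5 191.2  89.3] F [ 0.7  0.3 -0.1] w 79.3 q [0.2  0.44 1.58 0.   1.12 0.29]
remaining units [-0.016  0.009 -1.383] [ 0.    -0.    -0.001]
```

View pics/side6.png

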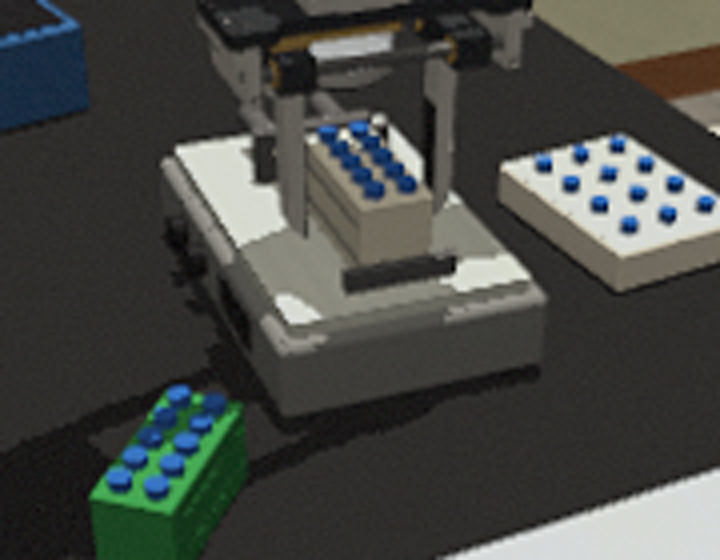

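The fingers are clear on both sides and the rack is standing. I retreat straight up and check.

>>> step_arm(targets=[[0, 0, -0.15, 0, 0, 0, 0.7], [0, 0, -0.3, 0, 0, 0, 0.7], [0, 0, -0.5, 0, 0, 0, 0.7], [0, 0, -0.75, 0, 0, 0, 0.7], [0, 0, -1, 0, 0, 0, 0.7], [0, 0, -1, 0, 0, 0, 0.7]])

```text
t: 8.98
tool_pos: [597.1, 191.7, 173.6]
ee_rot: [0.737, 0.675, 0.004, 0.002]
wrist_force: [0.4, 0.7, 1.2]
gripper_width: 79.9
```

>>> step_arm(targets=[[-0.1, 0, -0.3, 0, 0, 0, 0.7], [-0.3, 0, -0.5, 0, 0, 0, 0.7], [-0.5, 0, -0.5, 0, 0, 0, 0.7], [-0.5, 0, -0.5, 0, 0, 0, 0.7], [-0.5, 0, -0.5, 0, 0, 0, 0.7]])

```text
t: 9.4
tool_pos: [592.8, 151.6, 212.6]
ee_rot: [0.738, 0.675, 0.003, 0.001]
wrist_force: [-0.2, -0.3, -0.2]
gripper_width: 79.7
```

```bash
python3 go.py 595.1 189.8 200 85;python3 - <<'E'
from h import *
s=r.sense();p,d=r.snapshot("wrist");cv2.imwrite("pics/wrist7.png",p);np.savez("pics/w7.npz",p=p,d=d,**{k:s[k] for k in("tool_pos","ee_rot")})
P=cloud("wrist",d,s)
for c,a in caps(p):
    u,v=np.round(c).astype(int); print(c.round(1),P[v,u].round(1),onplane("wrist",c,122,s)[0].round(1))
p,d=r.snapshot("side")
cv2.imwrite("pics/side7.png",cv2.resize(p[90:230,180:360],None,fx=4,fy=4,interpolation=cv2.INTER_CUBIC))
E
```

```text
t 9.4 pos [592.8 151.6 212.6] F [-0.2 -0.3 -0.2] w 79.7 q [0.14 0.33 1.44 0.   1.37 0.22]
remaining units [ 0.478 -0.015  0.159] [ 0.008 -0.004 -0.002]
[541.8  23.4] [845.9 287.8  37.7] [785.2 271.5 122. ]
[505.9  28.5] [813.5 285.6  38.3] [761.  270.5 122. ]
[470.   33.7] [780.9 284.1  39. ] [736.7 269.4 122. ]
[539.7  63.5] [847.9 253.2  37. ] [786.2 245.9 122. ]
[504.6  68.4] [815.4 252.5  37.5] [761.9 244.9 122. ]
[469.9  73.4] [782.8 251.   38.3] [737.8 243.8 122. ]
[537.6 101.8] [847.9 219.3  38.8] [787.1 220.3 122. ]
[503.6 106.2] [816.  218.5  38.8] [763.  219.4 122. ]
[469.5 110.9] [784.5 216.8  38. ] [738.7 218.3 122. ]
[260.1 115.3] [588.4 228.9 122.4] [588.5 228.6 122. ]
[287.7 115.2] [608.5 227.1 121.6] [608.2 226.9 122. ]
[535.8 137.9] [849.9 185.6  37.7] [788.2 194.7 122. ]
[260.4 142. ] [586.5 210.  123.2] [586.8 209.9 122. ]
[287.7 142.1] [606.9 208.1 122.1] [606.6 208.1 122. ]
[502.5 142.3] [816.4 184.9  38.8] [764.  193.7 122. ]
[469.3 146.4] [785.1 183.8  38. ] [739.7 192.9 122. ]
[260.8 167.7] [585.3 191.  122.5] [585.1 191.2 122. ]
[287.4 167.8] [604.6 189.3 122.5] [604.9 189.3 122. ]
[261.1 192.6] [583.4 172.2 122.9] [583.5 172.3 122. ]
[287.2 192.5] [603.1 171.  122. ] [603.2 170.7 122. ]
[261.4 216.4] [581.6 154.4 123.3] [581.8 153.7 122. ]
[287.2 216.3] [601.5 152.1 121.3] [601.6 152.  122. ]
[126.4 266.7] [437.9  96.9  57.5] [470.2 122.2 122. ]
[143.2 278.2] [453.2  84.2  59. ] [481.8 111.  122. ]
[116.1 280.5] [425.3  83.2  58.3] [459.7 111.  122. ]
[132.9 291.6] [439.2  68.9  56.6] [471.3 100.2 122. ]
[110.2 293.6] [416.3  69.6  58.2] [452.5 100.1 122. ]
[122.7 304.8] [426.8  56.   57.9] [460.7  89.2 122. ]
[114.4 317. ] [414.   42.5  56.4] [451.6  78.8 122. ]
```

View pics/wrist7.png

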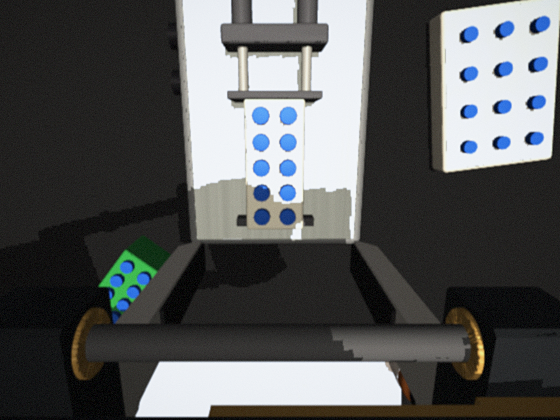

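View pics/side7.png

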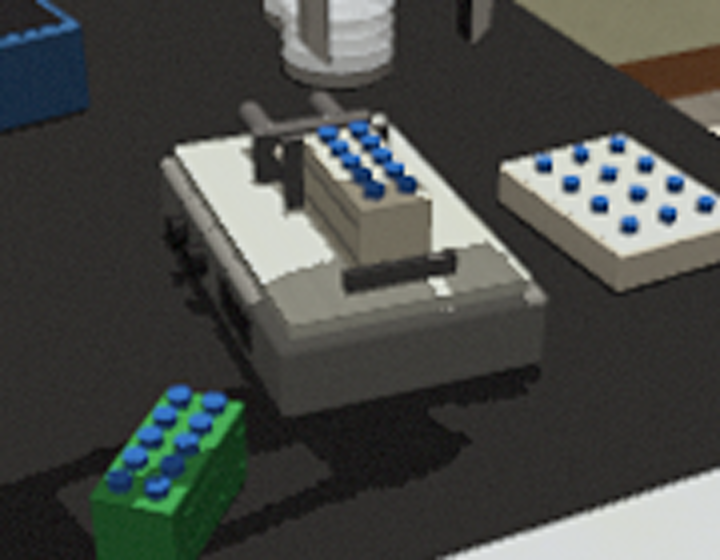

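The caps all lie at z≈122 (65+57, so upright and flat), centred at (595.0,190.3). The jaw is against the rear end and the stop at the front. One last top view before handing in.

>>> step_arm(targets=[[-0.5, 0, -0.2, 0, 0, 0, 0.7], [-1, 0, -0.4, 0, 0, 0, 0.7], [-1, 0, -0.4, 0, 0, 0, 0.7], [-1, 0, -0.4, 0, 0, 0, 0.7], [-1, 0, -0.4, 0, 0, 0, 0.7]])

```text
t: 9.92
tool_pos: [585.3, 73.6, 243.1]
ee_rot: [0.738, 0.675, 0.003, 0.0]
wrist_force: [-0.2, 0.6, 0.8]
gripper_width: 79.5
```

```bash
python3 - <<'E'
from h import *
s=r.sense();p,d=r.snapshot("wrist")
P=cloud("wrist",d,s);X=np.array([onplane("wrist",c,122,s)[0] for c,a in caps(p) if a>30 and abs(P[int(round(c[1])),int(round(c[0]))][2]-122)<4])
print("wrist caps",len(X),X.mean(0).round(1),s["tool_pos"].round(1))
p,d=r.snapshot("top");cv2.imwrite("pics/top8.png",p)
E
```

```text
wrist caps 10 [595.  189.6 122. ] [585.3  73.6 243.1]
```

View pics/top8.png

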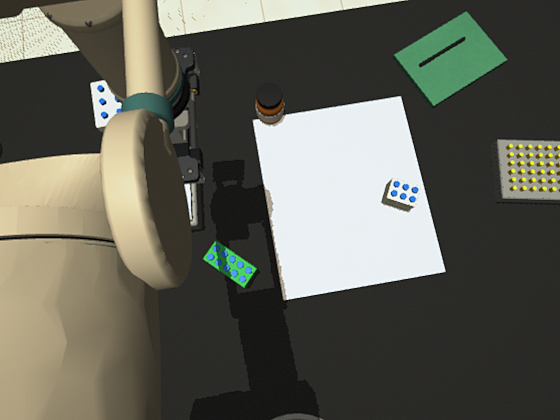

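Top view: the short rack (402,192) and the green one (230,263) are where they were, and the arm hides the mixer. The wrist view puts the rack centre at (595.0,189.6), against an expected (595,189.3).

```bash
python3 -c "
from cell import r
print(r.sign_off())"
```

```text
the job is handed in; nothing more can be done
None
```

The longer white rack is clamped on the mixer between the jaw and the stop, and I handed the job in at about 10 s of the 38 s.

I gripped the rack across its width and used its end to push the jaw back, reading about 5 N, as the spring should give. I then lowered the rack flat, eased it toward the stop, let go and backed the arm away.

**Last checks:**
- **Upright and flat:** all ten cap tops are at z≈122, which is the 65 mm platform plus 57 mm.
- **Position:** the rack's centre measured (595.0, 189.6), against an expected bay centre of (595, 189.3). The jaw is at its rear end and the stop at its front.
- **Bystanders:** the short rack and the green one have not moved.

**Disagreements:**
- **Rack's starting angle:** all three cameras put it about 43° from world y, although the text says at most 35°. I went with the measurement.
- **Bay position:** the fixed cameras put it about 3 mm lower in x than the wrist camera. I used the wrist camera, and its pictures during the placing showed the rack centred on the jaw.
- **Cap height:** the two-view triangulation gave 53 mm, but depth readings and the text both say 57 mm.
- **Not seen:** the arm hid the mixer in the final top view, so the last check of the clamp is from the side and wrist views.

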